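Nip an inlaid panel in the bench screw press with its folding crank handle

TASK

Close the bench press on the shell-inlaid panel: swing the handwheel's folding handle up until it stands upright and latches (folded down it locks the wheel), then crank the wheel clockwise seen from above until the platen's rubber facing meets the panel, and nip it up about half a turn more, never a full turn, or the shell cracks. Let go with the handle still latched upright, and leave everything else on the bench where it is.

Things in the scene. Friction and masses are not known exactly. Their poses are not given: they have to be found in the camera images.
- press: bench screw press, bolted down: grey bed plate 260 (x) by 320 (y) by 22 mm, two steel columns, grey crosshead 320 mm long along y (98 to 138 mm above the bench), dark iron handwheel lying level on top. Origin on the bench under the wheel's axis; x and y along the bed's sides
- wheel_centre (a point): point on the handwheel's vertical axis, 194 mm above the bench, level with the handle's hinge. Wheel: rim 200 mm outside diameter, rim top 169 mm and hub top 166 mm above the bench, four spokes. It turns in place, neither rising nor sinking
- crank_pivot (a point): centre of the folding handle's hinge, on the rim, 85 mm from the wheel's axis, 194 mm above the bench; goes round with the wheel. The hinge pin is level and lies along the rim, at right angles to the line from the pivot to the axis; its two iron lugs are 40 mm apart over their outsides and reach 11 mm above the pin
- grip_centre (a point): middle of the grip, a light-wood sleeve 26 mm thick, 85 mm long, revolving freely on the handle; on its axis, 56 mm from the hinge pin (wood from 14 to 99 mm). Folded, it lies level at hinge height, pointing from hinge to wheel axis and ending 14 mm past it, underside 15 mm above the hub. Swung out, it stands straight up over the hinge, top 293 mm above the bench
- handle (a joint): hinge of the folding handle, rad: 0 folded flat over the wheel, 1.571 upright (stop). Swing the free end up and outward: a stiff hinge (0.06 N m, stays half way up if let go) to 0.75 rad, then its nose rides over a spring ball (up to 0.35 N m, till 1.25 rad), snaps home and is held; folding it takes 0.45 N m. Below about 0.2 rad its dog sits between the teeth of a fixed ring and locks the wheel
- wheel (a joint): turn of the wheel, rad, growing clockwise seen from above, counting whole turns. The rubber first touches the panel at 12.57; half a turn past is 15.71. Starts 0.75 to 1.75 turns before touch. Turning takes 0.42 N m (5 N at the handle), past touch 0.11 N m more per rad. Stays where left, up to 0.6 turn past touch; if left tighter it eases back to there
- platen (a joint): descent of the platen, m, 0.004 per turn of the wheel: the rubber touches the panel at 0.0080; half a turn past touch is 0.0100, a full turn past is 0.0120
- platen_face (a point): centre of the underside of the platen's black rubber facing (platen 160 by 200 mm: 10 mm rubber under 16 mm steel), between the columns; sinks as the wheel is cranked clockwise
- panel_top (a point): centre of the top of the inlaid wooden panel, 300 by 190 by 22 mm, already lying in place on the bed; its top is 44 mm above the bench, and its two ends with white shell inlay stick out from under the platen
- glue_bottle: closed white plastic glue bottle, 60 mm across, 150 mm tall, standing beside the press; bystander, leave it alone (origin under its centre)
- pin_pot: open steel pot, 72 mm across, 85 mm tall, standing on the other side of the press; bystander (origin under its centre)
- caul: loose bare wooden clamping block 160 x 70 x 22 mm, lying on the bench; bystander (origin under its centre)
- glue_brush: brush, 190 mm long, lying on the bench; bystander
- shell_tray: shallow plywood tray 150 x 210 x 30 mm with shell blanks; bystander (origin under its centre)
- weight: brass weight, 64 mm across, 72 mm tall; bystander (origin under its centre)

How it is judged:
By the outcome, as a careful person would: the job done as asked, in the order asked, and still so for the second after the job is handed in, with the robot touching nothing.
It also fails if it takes over 70 s, if anything falls off the work surface, if the arm or the gripper's body presses on something with over 40 N, if the wrist force passes 120 N, or if a joint passes its speed limit or range.

ROBOT

A 6-joint arm with a two-finger parallel gripper is mounted at the origin on the work surface. World frame = base frame: x ahead of the robot, y to its left, z up, the work surface at z = 0. Lengths are in m, angles in degrees, forces in N, time in s.
With the tool pointing down it reaches from about 0.25 to 0.725 m from the base axis. Payload 9.7 kg.
Tool frame: the origin (TCP) lies at the very end of the fingers, on their centre line; the grasp point (between the pads) lies 19 mm behind it (bot.grip_depth is the distance from the TCP to the grasp point, in m); z points along the fingers, y is the direction in which the jaws open and shut (so a half turn about z gives the same grasp; the last joint's range is limited). The gripper opens to 85 mm and grips with 20 to 120 N. Pads are 22 mm wide; open, the fingers measure 114 mm over their backs; the gripper's body (76 mm by 85 mm) begins 54 mm behind the grasp point. The pads swing forward as they close: fully open they stand 13 mm farther back than shut.
Start: joints at [64.171, 4.979, 10.078, 95.1, 0, 90], TCP at [0.24, 0.495, 0.231] pointing down, gripper open.
Joint ranges: [-179.16, 179.16], [-48.56, 103.87], [-65.8, 70.77], [-126.05, 130.52], [-82.76, 87.17], [-180, 180]. Speed limits (degrees/s): [127.2, 127.2, 147.25, 180, 180, 180].

INTERFACE

Orientations are given as [roll, pitch, yaw] about the fixed x, y, z axes, in that order (R = Rz(yaw) Ry(pitch) Rx(roll)).
In Python, from workcell import bot, viewer gives the robot as it stands.
- The arm moves only by the tool arm_command, never from a script. Its argument "motion" is a list of rows, each a list of 3 entries, a list of its own where there are three numbers: the opening, from 0 (shut) to 1 (fully open), then the shift along the tool's x, y, z in units of 60 mm (1.0 is 60 mm), then the turn, a rotation vector about the tool's x, y, z in units of 6 degrees (1.0 is 6 degrees). A call has 1 to 12 rows; each row shifts and turns the commanded pose from where the row before left it, along the tool's axes as they then stand; what a row does not reach is not made up. A row lasts 1/8 s, in which the tool goes at most 62.5 mm and 10.7 degrees, less where a joint would pass 70% of its speed; a pose out of reach is approached as far as the arm can. A call is refused whole if a number of a shift passes 1 or a number of a turn 1, either way. A call with a gripper value outside its range is refused whole. The fingers move at their own pace and stop on an object; "newtons" is the grip in N (left out, the last holds). Time passes only in rows, so rows that do not move let the fingers close. It gives the time, the measured TCP pose, the force and the opening at its end, in the units of the state.
- bot.get_obs(): the state, without advancing time (a new reading comes with each control period).
- viewer.camera(name): name is "side" or "top" or "wrist"; returns the picture (420x560x3 uint8, blue, green, red); there is no depth.
- viewer.calibration(name): a dict with "fx", "fy", "cx", "cy" (pixels), "T" (4x4, takes a point from camera to world coordinates). Camera axes: x right, y down, z forward; pixel columns grow to the right and rows downward; lengths in m; the calibration is good to about 2 mm. A picture is of the moment at which its call begins: read the wrist's pose just before it. calibration takes no time and is no camera call; for the wrist camera it gives the pose at the moment of the call.
- bot.job_done(): hands the job in, once; it reports no verdict.
The state is a dict: "time": time; "q": joint angles; "qd": joint speeds; "joint_efforts": joint torques, N m; "ee_pos": TCP position; "tcp_rot": TCP orientation; "wrist_force": force on the tool from outside, world axes, zero at the start; "torque": the same for the moment, N m; "opening": finger opening in m.
Only numpy, scipy, OpenCV 4.12 (cv2) and the standard library are available. Lean on these libraries where they do the work, as an engineer would, in place of code of your own. Each camera call takes 0.05 s, during which the arm holds its last target.

## Working session

There is one attempt and no reset: what is moved stays moved. The work goes in short steps, Python scripts to look and compute and a tool call to move; the robot and the scene stay as the last step left them, time stands still between calls to the robot, and variables do not carry over. Pictures are saved under pics/ and viewed, and the job is handed in when it is done.

Besides the shell and the picture viewer there is one more tool, called as name(argument=value, ...), one argument or row to a line, values as JSON. arm_command: Moves the arm, as the interface text tells. Its arguments: {"type":"object","properties":{"motion":{"type":"array"},"newtons":{"type":"number"}},"required":["motion"]}

```bash
ls; mkdir -p pics; python3 - <<'E'
from workcell import bot, viewer
import cv2
for n in ["side","top","wrist"]:
    c=viewer.calibration(n); print(n,c)
    cv2.imwrite(f"pics/{n}0.png",viewer.camera(n))
print(bot.get_obs())
E
```

```text
pics
side {'fx': 451.743228186216, 'fy': 451.743228186216, 'cx': 281.42865276139577, 'cy': 208.53563383107533, 'T': array([[ 0.75191946, -0.36161703,  0.55122613, -0.43064692],
       [-0.65895863, -0.43732794,  0.61197859, -1.0053522 ],
       [ 0.01976471, -0.82339383, -0.56712606,  1.1055082 ],
       [ 0.        ,  0.        ,  0.        ,  1.        ]])}
top {'fx': 509.41561482394076, 'fy': 509.41561482394076, 'cx': 275.13119504272277, 'cy': 205.42483897971925, 'T': array([[ 0.0038296 , -0.99202239,  0.12600359,  0.29885472],
       [-0.9998948 , -0.00203587,  0.0143613 ,  0.02170867],
       [-0.0139902 , -0.12604533, -0.99192583,  1.77500778],
       [ 0.        ,  0.        ,  0.        ,  1.        ]])}
wrist {'fx': 299.43084061939487, 'fy': 299.43084061939487, 'cx': 282.07821647474776, 'cy': 206.9551937866277, 'T': array([[ 4.37125888e-01,  8.65991622e-01,  2.42856889e-01,
         1.79787988e-01],
       [ 8.99400130e-01, -4.20707206e-01, -1.18679626e-01,
         5.23897251e-01],
       [-6.03918030e-04,  2.70303455e-01, -9.62774988e-01,
         3.73809392e-01],
       [ 0.00000000e+00,  0.00000000e+00,  0.00000000e+00,
         1.00000000e+00]])}
{'time': 0.15, 'q': array([6.41710171e+01, 5.00501202e+00, 1.00461982e+01, 9.50997886e+01,
       5.78870428e-04, 9.00004856e+01]), 'qd': array([ 0.01205996, -0.13115741,  0.08336266,  0.03375902,  0.02859119,
       -0.08686995]), 'joint_efforts': array([-1.07170479e-03, -5.20762360e+01,  4.65043867e+01,  1.38511526e-02,
        4.12933815e-06,  5.36143503e-07]), 'ee_pos': array([0.23955205, 0.49490479, 0.23074667]), 'tcp_rot': array([-1.79941398e+02, -5.78373414e-04,  1.54170531e+02]), 'wrist_force': array([-0.86939892, -0.20031731, -0.03336252]), 'torque': array([-0.02430413, -0.03533499,  0.00940192]), 'opening': 0.08516194513857697}
```

View pics/side0.png

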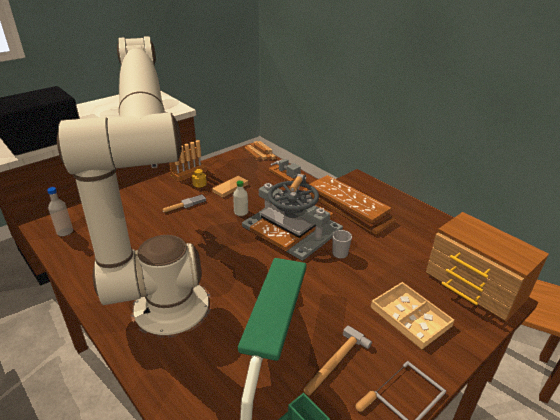

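View pics/top0.png

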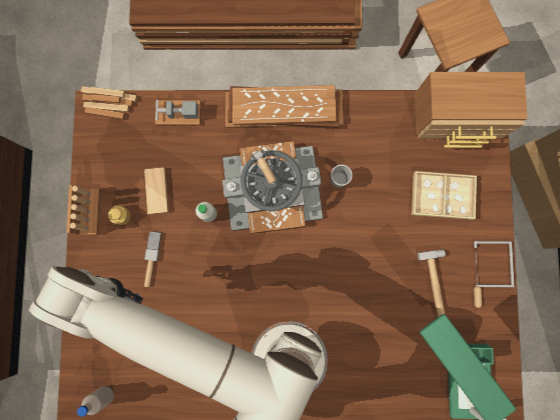

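View pics/wrist0.png

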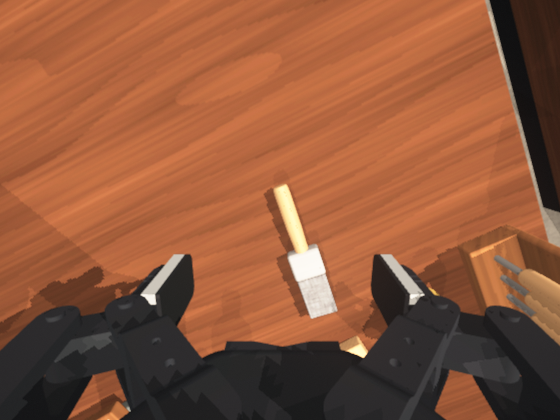

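```bash
cat > h.py <<'E'
import numpy as np, cv2
from workcell import bot, viewer
def ray(c,u,v):
    d=c["T"][:3,:3]@np.array([(u-c["cx"])/c["fx"],(v-c["cy"])/c["fy"],1.]); return c["T"][:3,3],d
def onz(c,u,v,z):
    o,d=ray(c,u,v); return o+d*(z-o[2])/d[2]
def proj(c,p):
    q=c["T"][:3,:3].T@(np.asarray(p)-c["T"][:3,3]); return c["fx"]*q[0]/q[2]+c["cx"],c["fy"]*q[1]/q[2]+c["cy"]
def crop(im,u0,v0,u1,v1,k,name):
    cv2.imwrite(name,cv2.resize(im[v0:v1,u0:u1],None,fx=k,fy=k,interpolation=cv2.INTER_CUBIC))
E
python3 - <<'E'
from h import *
im=cv2.imread("pics/top0.png"); crop(im,215,130,325,240,5,"pics/topc.png")
im=cv2.imread("pics/side0.png"); crop(im,230,160,370,270,5,"pics/sidec.png")
E
```

```text
(no output)
```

View pics/topc.png

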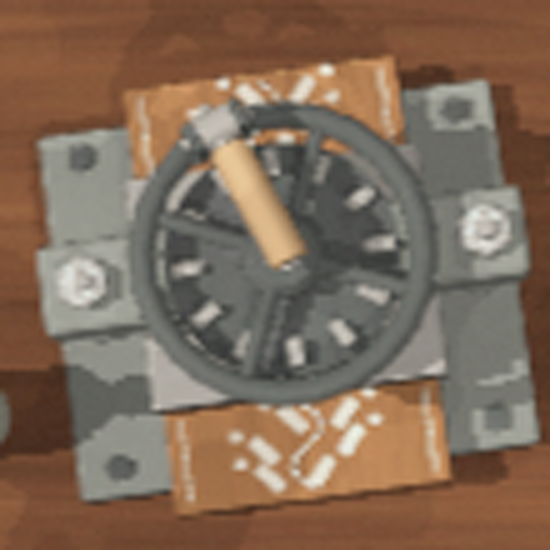

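View pics/sidec.png

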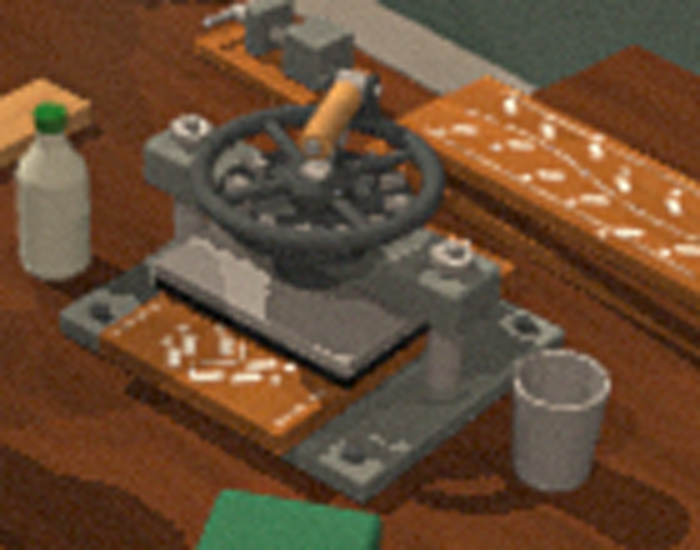

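```bash
python3 - <<'E'
from h import *
c=viewer.calibration("top")
f=lambda u,v:(215+u/5-.4,130+v/5-.4)
for n,u,v,z in [("L",131,252,.16),("R",440,252,.16),("T",285,100,.16),("B",285,405,.16),("cen",285.5,252.5,.16),("hub",284,262,.17),("hinge",217,122,.2),("woodstart",231,148,.2),("woodend",290,262,.2),("colL",82,282,.145),("colR",487,228,.145),("glue",-45,405,.15)]:
    print(n,onz(c,*f(u,v),z).round(4))
print("bottle",onz(c,205.5,209.5,.15),"pot",onz(c,341.5,174,.085))
E
```

```text
L [0.5863 0.156  0.16  ]
R [ 0.5866 -0.0429  0.16  ]
T [0.6864 0.0572 0.16  ]
B [0.4873 0.0563 0.16  ]
cen [0.5861 0.0564 0.16  ]
hub [0.5782 0.0572 0.17  ]
hinge [0.6626 0.0993 0.2   ]
woodstart [0.6458 0.0903 0.2   ]
woodend [0.5729 0.0527 0.2   ]
colL [0.5692 0.1888 0.145 ]
colR [ 0.6051 -0.074   0.145 ]
glue [0.488  0.2689 0.15  ]
bottle [0.49159552 0.269339   0.15      ] pot [ 0.62057933 -0.1767503   0.085     ]
```

arm_command(
  motion=[
    [1,[0,0,-1],[0,0,-1]],
    [1,[0,0,0],[0,0,-1]],
    [1,[0,0,0],[0,0,-1]],
    [1,[0,0,0],[0,0,-1]],
    [1,[0,0,0],[0,0,-1]],
    [1,[0,0,0],[0,0,-1]],
    [1,[0,0,0],[0,0,-1]],
    [1,[0,0,0],[0,0,-1]],
    [1,[0,0,0],[0,0,-1]],
  ],
)

```text
time: 1.27
ee_pos: [0.2396, 0.495, 0.291]
tcp_rot: [-180.0, -0.0, -151.6]
wrist_force: [-0.1, -0.0, 0.1]
opening: 0.0853
```

```bash
cat >> h.py <<'E'
from scipy.spatial.transform import Rotation as Ro
def Rt(): return Ro.from_euler("xyz",bot.get_obs()["tcp_rot"],degrees=True).as_matrix()
def units(target):
    o=bot.get_obs(); return Rt().T@(np.array(target)-o["ee_pos"])/0.06
E
python3 - <<'E'
from h import *
o=bot.get_obs(); print(o["time"],o["q"].round(2),o["ee_pos"],o["tcp_rot"])
print(units([.6068-.03,.0674-.016,.291]), Rt().round(3))
E
```

```text
1.275 [ 64.17   6.87  18.87 102.04   0.    35.8 ] [0.23958477 0.49499494 0.29096483] [-1.79979427e+02 -2.92788099e-02 -1.51631694e+02]
[-1.43251536e+00 -9.17579864e+00  1.97647798e-03] [[-0.88  -0.475 -0.   ]
 [-0.475  0.88  -0.001]
 [ 0.001 -0.    -1.   ]]
```

arm_command(
  motion=[
    [1,[-0.14,-0.92,0],[0,0,0]],
    [1,[-0.14,-0.92,0],[0,0,0]],
    [1,[-0.14,-0.92,0],[0,0,0]],
    [1,[-0.14,-0.92,0],[0,0,0]],
    [1,[-0.14,-0.92,0],[0,0,0]],
    [1,[-0.14,-0.92,0],[0,0,0]],
    [1,[-0.14,-0.92,0],[0,0,0]],
    [1,[-0.14,-0.92,0],[0,0,0]],
    [1,[-0.14,-0.92,0],[0,0,0]],
    [1,[-0.14,-0.9,0],[0,0,0]],
    [1,[0,0,0],[0,0,0]],
  ],
)

```text
time: 2.65
ee_pos: [0.5751, 0.0463, 0.2897]
tcp_rot: [180.0, -0.1, -152.1]
wrist_force: [0.1, 0.3, 1.8]
opening: 0.0852
```

```bash
python3 - <<'E'
from h import *
o=bot.get_obs(); print(o["time"],o["q"].round(2),o["ee_pos"],o["tcp_rot"])
c=viewer.calibration("wrist"); np.save("c1.npy",c,allow_pickle=True)
cv2.imwrite("pics/wrist1.png",viewer.camera("wrist"))
E
```

```text
2.65 [ 4.6100e+00  1.0820e+01  2.3180e+01  1.0248e+02 -3.0000e-02 -2.3330e+01] [0.5750972  0.04625411 0.289654  ] [ 1.79973985e+02 -1.23519668e-01 -1.52062609e+02]
```

View pics/wrist1.png

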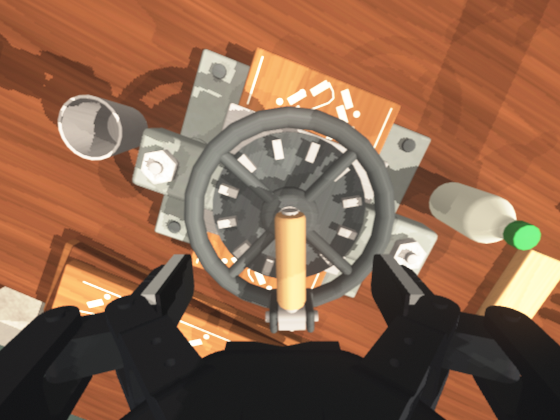

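```bash
python3 - <<'E'
from h import *
c=np.load("c1.npy",allow_pickle=True).item()
im=cv2.imread("pics/wrist1.png")
for n,u,v,z in [("L",184,205,.16),("R",396,205,.16),("T",290,107,.16),("B",290,306,.16),("free",291,213,.194),("woodstart",291,305,.205),("lugL",268,318,.2),("lugR",317,318,.2),("wL",277,250,.194),("wR",306,250,.194),("w2L",277,290,.194),("w2R",306,290,.194)]:
    print(n,onz(c,u,v,z).round(4))
hsv=cv2.cvtColor(im,cv2.COLOR_BGR2HSV)
m=((hsv[:,:,0]>10)&(hsv[:,:,0]<25)&(hsv[:,:,1]>60)&(hsv[:,:,2]>130)).astype(np.uint8)
m[:,:265]=0;m[:,320:]=0;m[:190]=0;m[325:]=0
for v in (225,245,265,285,300):
    x=np.where(m[v])[0]; x=x[(x>270)&(x<312)]; print(v,x.min(),x.max(),onz(c,x.mean(),v,.198).round(4))
crop(im,170,90,410,340,3,"pics/w1c.png") 
E
```

```text
L [ 0.6255 -0.0338  0.16  ]
R [0.532  0.1433 0.16  ]
T [0.5013 0.0132 0.16  ]
B [0.6748 0.1064 0.16  ]
free [0.5767 0.0537 0.194 ]
woodstart [0.6475 0.0914 0.205 ]
lugL [0.6718 0.0812 0.2   ]
lugR [0.6511 0.1202 0.2   ]
wL [0.6117 0.0588 0.194 ]
wR [0.6    0.0809 0.194 ]
w2L [0.6461 0.0768 0.194 ]
w2R [0.6339 0.0998 0.194 ]
225 275 305 [0.5852 0.0572 0.198 ]
245 275 305 [0.6009 0.0656 0.198 ]
265 276 305 [0.617  0.0748 0.198 ]
285 271 311 [0.6343 0.0834 0.198 ]
300 277 305 [0.6478 0.0899 0.198 ]
```

View pics/w1c.png

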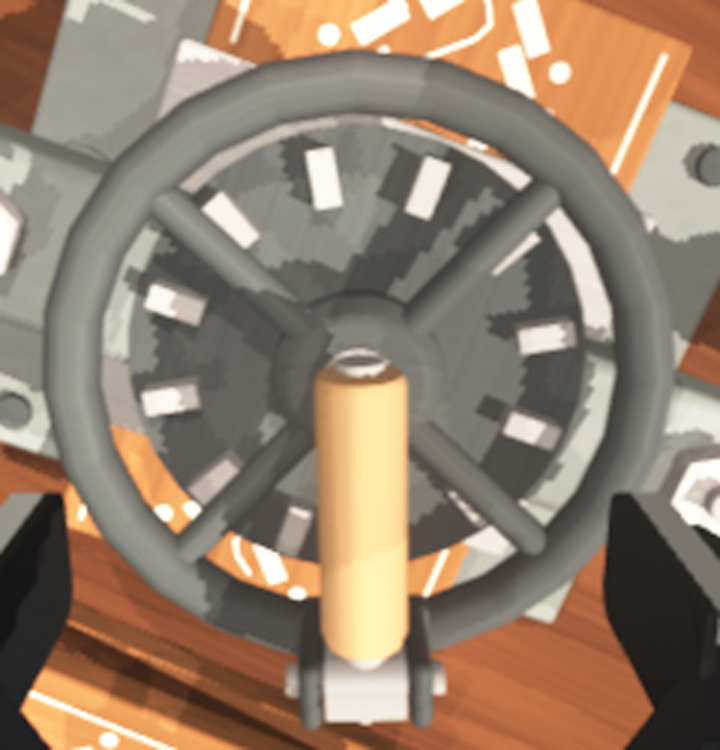

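```bash
python3 - <<'E'
from h import *
o=bot.get_obs(); print(o["ee_pos"],o["tcp_rot"],units([.6072,.0695,.176]))
E
```

```text
[0.57420819 0.04780483 0.2901922 ] [ 1.79951141e+02 -9.62208804e-02 -1.51984932e+02] [-0.65846636  0.05932199  1.90215155]
```

arm_command(
  motion=[
    [0.7,[-0.33,0.03,0],[0,0,0]],
    [0.7,[-0.33,0.03,0.3],[0,0,0]],
    [0.7,[0,0,0.4],[0,0,0]],
    [0.7,[0,0,0.4],[0,0,0]],
    [0.7,[0,0,0.4],[0,0,0]],
    [0.7,[0,0,0.35],[0,0,0]],
    [0.7,[0,0,0],[0,0,0]],
  ],
)

```text
time: 3.58
ee_pos: [0.6057, 0.072, 0.1775]
tcp_rot: [179.9, -0.2, -151.8]
wrist_force: [0.1, 0.4, 0.3]
opening: 0.0596
```

```bash
python3 - <<'E'
from h import *
o=bot.get_obs(); print(o["ee_pos"],o["tcp_rot"],units([.6072,.0695,.176]))
cv2.imwrite("pics/wrist2.png",viewer.camera("wrist"))
E
```

```text
[0.60568809 0.07196123 0.177544  ] [ 179.91027614   -0.21474956 -151.75369703] [-0.00288075 -0.04810159  0.02564737]
```

View pics/wrist2.png

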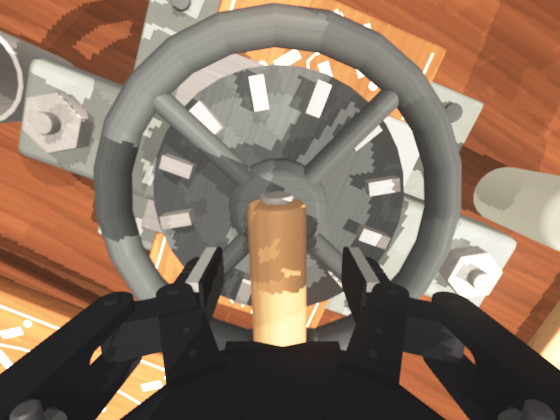

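arm_command(
  motion=[
    [0.5,[0,-0.04,0],[0,0,0]],
    [0.2,[0,0,0],[0,0,0]],
    [0.2,[0,0,0],[0,0,0]],
    [0.2,[0,0,0],[0,0,0]],
    [0.2,[0,0,0],[0,0,0]],
  ],
  newtons=25,
)

```text
time: 4.25
ee_pos: [0.6078, 0.0699, 0.1811]
tcp_rot: [179.9, 0.1, -151.8]
wrist_force: [-1.8, 4.8, 3.5]
opening: 0.0251
```

```bash
python3 - <<'E'
from h import *
o=bot.get_obs(); print(o["ee_pos"],o["tcp_rot"],o["wrist_force"],o["opening"])
R=.062
# arc: displacement in tool axes (x inward, z down), units of 60mm, lifts
prev=np.zeros(2)
for a in np.arange(7.5,91,7.5):
    a=np.radians(a); p=np.array([-(1-np.cos(a))*R, -np.sin(a)*R])/0.06
    print((p-prev).round(3)); prev=p
E
```

```text
[0.60778155 0.06989189 0.18108455] [ 1.79903103e+02  5.44432627e-02 -1.51789992e+02] [-1.81360454  4.78725227  3.53131086] 0.02514952296145773
[-0.009 -0.135]
[-0.026 -0.133]
[-0.043 -0.128]
[-0.06  -0.121]
[-0.075 -0.112]
[-0.089 -0.102]
[-0.102 -0.089]
[-0.112 -0.075]
[-0.121 -0.06 ]
[-0.128 -0.043]
[-0.133 -0.026]
[-0.135 -0.009]
```

arm_command(
  motion=[
    [0.2,[-0.01,0,-0.13],[0,0,0]],
    [0.2,[-0.03,0,-0.13],[0,0,0]],
    [0.2,[-0.04,0,-0.13],[0,0,0]],
    [0.2,[-0.06,0,-0.12],[0,0,0]],
    [0.2,[-0.07,0,-0.11],[0,0,0]],
    [0.2,[0,0,0],[0,0,0]],
  ],
)

```text
time: 5.0
ee_pos: [0.6188, 0.0762, 0.2175]
tcp_rot: [179.8, -0.0, -151.8]
wrist_force: [-3.6, 5.8, -2.0]
opening: 0.0253
```

```bash
python3 - <<'E'
from h import *
o=bot.get_obs(); print(o["ee_pos"],o["tcp_rot"],o["wrist_force"],o["opening"])
cv2.imwrite("pics/wrist3.png",viewer.camera("wrist"))
im=viewer.camera("side");crop(im,230,130,370,250,5,"pics/side3.png")
E
```

```text
[0.61878752 0.07618115 0.21753206] [ 1.79849488e+02 -1.42789693e-02 -1.51760147e+02] [-3.60423858  5.84062756 -1.96251692] 0.0252662656397801
```

View pics/wrist3.png

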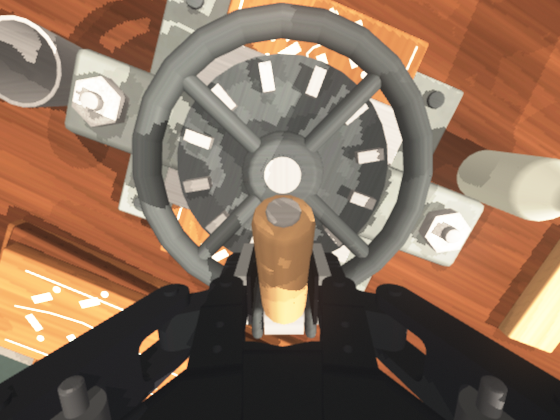

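View pics/side3.png

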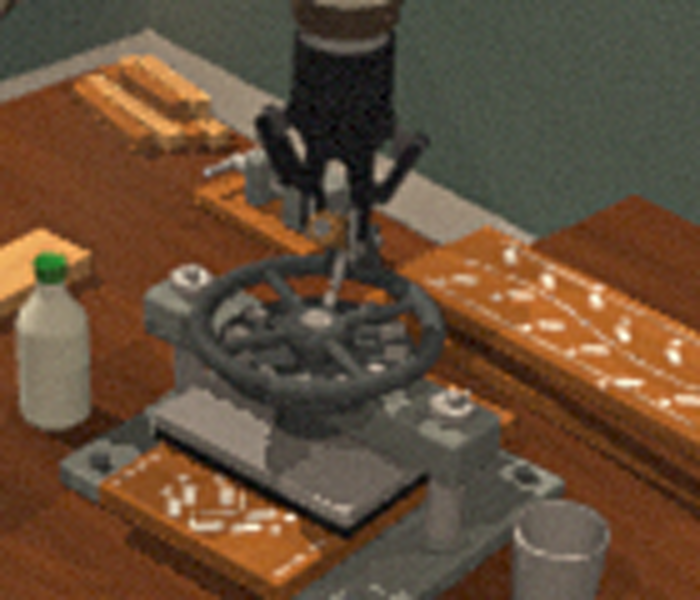

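arm_command(
  motion=[
    [0.2,[-0.09,0.03,-0.1],[0,0,0]],
    [0.2,[-0.1,0,-0.09],[0,0,0]],
    [0.2,[-0.11,0,-0.08],[0,0,0]],
    [0.2,[-0.12,0,-0.06],[0,0,0]],
    [0.2,[-0.13,0,-0.04],[0,0,0]],
    [0.2,[-0.13,0,-0.03],[0,0,0]],
    [0.2,[-0.14,0,-0.01],[0,0,0]],
    [0.2,[0,0,0],[0,0,0]],
  ],
)

```text
time: 6.1
ee_pos: [0.6625, 0.1004, 0.243]
tcp_rot: [180.0, 0.1, -151.8]
wrist_force: [-1.4, 4.1, 1.8]
opening: 0.0229
```

```bash
python3 - <<'E'
from h import *
o=bot.get_obs(); print(o["time"],o["q"],o["ee_pos"],o["tcp_rot"],o["wrist_force"],o["torque"],o["opening"])
c=viewer.calibration("wrist");np.save("c4.npy",c,allow_pickle=True)
cv2.imwrite("pics/wrist4.png",viewer.camera("wrist"))
im=viewer.camera("side");crop(im,230,130,370,250,5,"pics/side4.png")
E
```

```text
6.1 [ 8.59550517e+00  2.30684647e+01  3.30830725e+01  9.99075277e+01
  4.40932272e-02 -1.95957827e+01] [0.66246949 0.10035775 0.2429774 ] [ 1.79994373e+02  1.15666333e-01 -1.51808677e+02] [-1.36813294  4.05849687  1.8315069 ] [ 0.72967603  0.51943231 -0.0359179 ] 0.022943496772546736
```

View pics/wrist4.png

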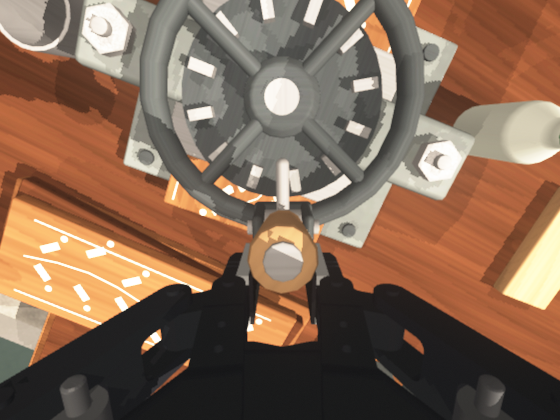

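View pics/side4.png

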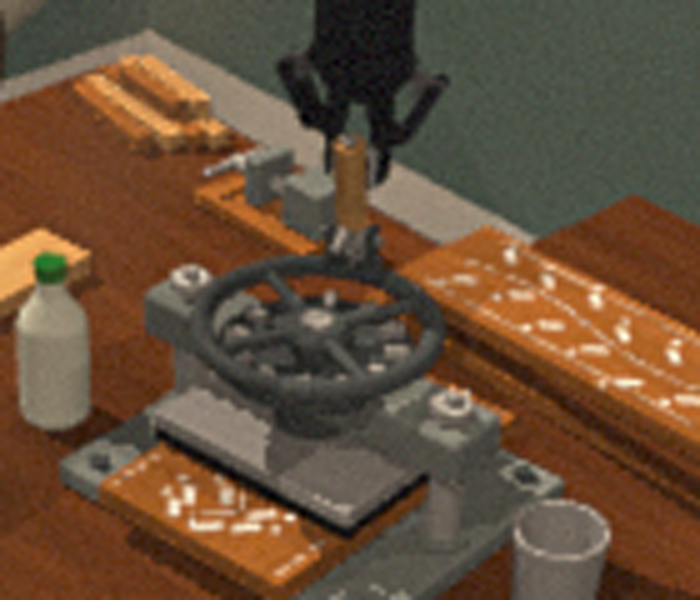

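```bash
python3 - <<'E'
from h import *
c=np.load("c4.npy",allow_pickle=True).item()
print("top",onz(c,283,262,.293),"hub",onz(c,283,97,.168), "lugL",onz(c,258,229,.2),"lugR",onz(c,309,229,.2))
R=c["T"][:3,:3]
# predictions
cen=np.array([.587,.058]);
for a in (27.5,):
    d=np.array([np.cos(np.radians(a)),np.sin(np.radians(a))]); h=cen+.085*d
    for b in (1.1,1.3,1.571):
        # tip at 99mm
        t=h-d*np.cos(b)*.099; print(b,proj(c,[*t,.194+.099*np.sin(b)]))
    print("hub",proj(c,[*cen,.168]))
E
```

```text
top [0.64394415 0.08906491 0.293     ] hub [0.58875571 0.05980982 0.168     ] lugL [0.67095396 0.08502538 0.2       ] lugR [0.65510569 0.11467861 0.2       ]
1.1 (np.float64(280.1601407129829), np.float64(184.19198258835434))
1.3 (np.float64(279.5460712769986), np.float64(240.59540619661612))
1.571 (np.float64(278.8491708819607), np.float64(313.2356483088581))
hub (np.float64(281.8767547635625), np.float64(93.26728434829424))
```

arm_command(
  motion=[
    [0.6,[0,0,0],[0,0,0]],
    [0.6,[0,0,0],[0,0,0]],
    [0.6,[0,0,0],[0,0,0]],
  ],
)

```text
time: 6.58
ee_pos: [0.6617, 0.0994, 0.2421]
tcp_rot: [-180.0, 0.0, -151.8]
wrist_force: [0.7, -0.4, 1.4]
opening: 0.0513
```

```bash
python3 - <<'E'
from h import *
o=bot.get_obs(); print(o["time"],o["ee_pos"],o["tcp_rot"],o["wrist_force"],o["opening"])
c=viewer.calibration("wrist");np.save("c5.npy",c,allow_pickle=True)
cv2.imwrite("pics/wrist5.png",viewer.camera("wrist"))
E
```

```text
6.575 [0.66171682 0.09937171 0.24211745] [-1.79979919e+02  3.78898064e-03 -1.51847824e+02] [ 0.73508253 -0.39064492  1.39817324] 0.051309002670292175
```

View pics/wrist5.png

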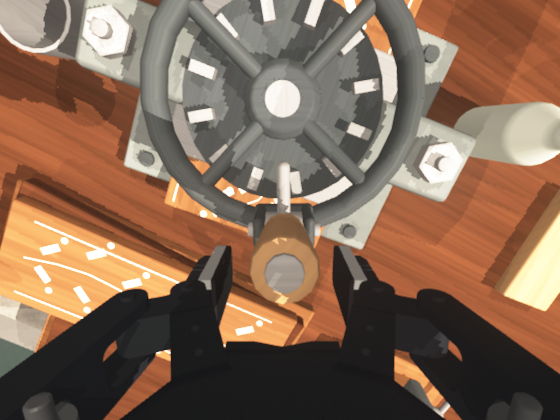

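```bash
python3 - <<'E'
from h import *
c=np.load("c5.npy",allow_pickle=True).item()
cen=np.array([.588,.0592]);a=np.radians(27.8)
d=np.array([np.cos(a),np.sin(a)]); h=cen+.085*d
print("hinge",h,proj(c,[*h,.194]),"hub",proj(c,[*cen,.166]))
for b in np.arange(1.1,1.6,.1):
    t=h-d*np.cos(b)*.099; w=h-d*np.cos(b)*.014;print(b,proj(c,[*t,.194+.099*np.sin(b)]),proj(c,[*w,.194+.014*np.sin(b)]))
im=cv2.imread("pics/wrist5.png");crop(im,200,130,370,330,3.5,"pics/w5c.png")
E
```

```text
hinge [0.66318938 0.09884286] (np.float64(282.83303503195975), np.float64(227.6582118530876)) hub (np.float64(283.43832818621445), np.float64(97.66871819920563))
1.1 (np.float64(283.7458599658646), np.float64(191.63340474421256)) (np.float64(282.9051469554284), np.float64(224.81230127733602))
1.2000000000000002 (np.float64(283.6339025973762), np.float64(219.59033778152138)) (np.float64(282.8954994762876), np.float64(227.0289501716935))
1.3000000000000003 (np.float64(283.50421947769166), np.float64(248.2231693017961)) (np.float64(282.8851676473778), np.float64(229.25554478382))
1.4000000000000004 (np.float64(283.3615527590602), np.float64(276.4413756763364)) (np.float64(282.87427688985844), np.float64(231.4649116231843))
1.5000000000000004 (np.float64(283.2114942137422), np.float64(303.1829879465987)) (np.float64(282.8629606643975), np.float64(233.63012850385732))
```

View pics/w5c.png

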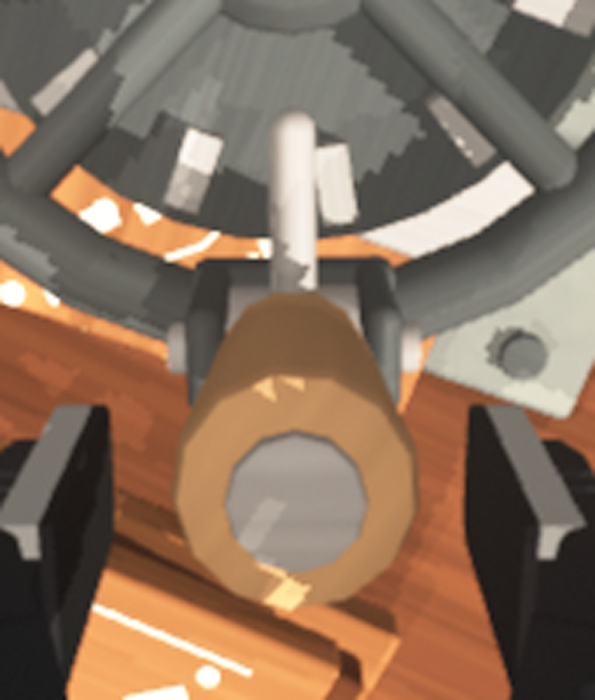

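arm_command(
  motion=[
    [0.6,[0.17,-0.02,0.1],[0,0,0]],
    [0.6,[0,0,0],[0,0,0]],
    [0.2,[0,0,0],[0,0,0]],
    [0.2,[0,0,0],[0,0,0]],
    [0.2,[0,0,0],[0,0,0]],
    [0.2,[0,0,0],[0,0,0]],
  ],
  newtons=25,
)

```text
time: 7.38
ee_pos: [0.6534, 0.0941, 0.2366]
tcp_rot: [180.0, 0.0, -151.8]
wrist_force: [-1.8, 2.3, 4.6]
opening: 0.0253
```

```bash
python3 - <<'E'
from h import *
o=bot.get_obs(); print(o["time"],o["ee_pos"],o["tcp_rot"],o["wrist_force"],o["opening"])
c=viewer.calibration("wrist");np.save("c5.npy",c,allow_pickle=True)
im=viewer.camera("wrist");crop(im,150,60,400,330,2.2,"pics/w6c.png")
E
```

```text
7.375 [0.65337347 0.09413409 0.23655601] [ 1.79995484e+02  4.73936867e-02 -1.51812754e+02] [-1.82488877  2.32891436  4.60131419] 0.025325202843253552
```

View pics/w6c.png

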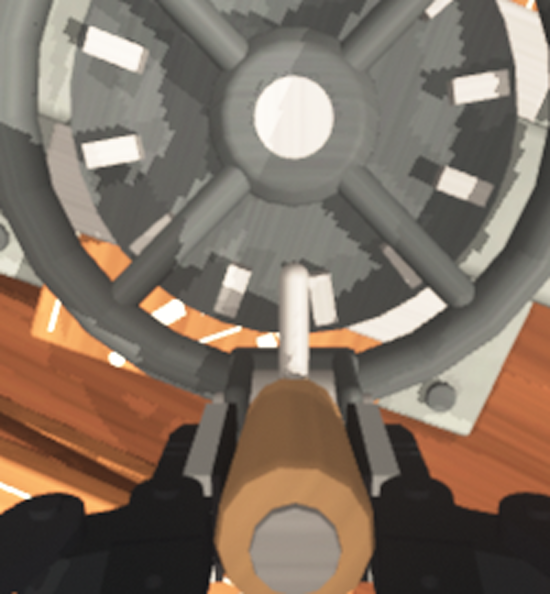

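Gripped on its diameter (opening 25.3 mm). Now push outward about 16 mm.

arm_command(
  motion=[
    [0.2,[-0.07,0,0],[0,0,0]],
    [0.2,[-0.07,0,0],[0,0,0]],
    [0.2,[-0.07,0,0],[0,0,0]],
    [0.2,[-0.05,0,0],[0,0,0]],
    [0.2,[0,0,0],[0,0,0]],
  ],
)

```text
time: 8.05
ee_pos: [0.6659, 0.101, 0.2361]
tcp_rot: [180.0, -0.1, -151.8]
wrist_force: [-8.5, 0.7, 5.4]
opening: 0.0253
```

```bash
python3 - <<'E'
from h import *
o=bot.get_obs(); print(o["time"],o["ee_pos"],o["tcp_rot"],o["wrist_force"],o["opening"])
c=viewer.calibration("wrist");np.save("c7.npy",c,allow_pickle=True)
im=viewer.camera("wrist");cv2.imwrite("pics/wrist7.png",im)
cen=np.array([.588,.0592]);a=np.radians(27.8)
d=np.array([np.cos(a),np.sin(a)]); h=cen+.085*d
for b in (1.3,1.4,1.5,1.571): print(b,proj(c,[*(h-d*np.cos(b)*.099),.194+.099*np.sin(b)]))
print("hub",proj(c,[*cen,.166]),"alongs",(o["ee_pos"][:2]-cen)@d)
E
```

```text
8.05 [0.66593955 0.10103361 0.2360802 ] [ 1.79955428e+02 -1.46876392e-01 -1.51826365e+02] [-8.4935388   0.65181745  5.38108978] 0.02532399259120387
1.3 (np.float64(285.386854811719), np.float64(242.32528295121824))
1.4 (np.float64(285.2226560425205), np.float64(272.62461517702457))
1.5 (np.float64(285.0287210721886), np.float64(301.36086893568387))
1.571 (np.float64(284.87776785837065), np.float64(320.2331372736361))
hub (np.float64(284.15954406885595), np.float64(90.09288650154407)) alongs 0.08845447940118667
```

View pics/wrist7.png

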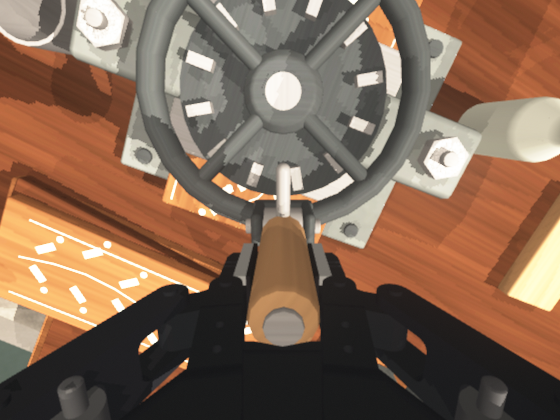

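arm_command(
  motion=[
    [0.5,[0,0,0],[0,0,0]],
    [0.5,[0,0,0],[0,0,0]],
    [0.5,[0.04,0,0],[0,0,0]],
  ],
)

```text
time: 8.48
ee_pos: [0.665, 0.0999, 0.2356]
tcp_rot: [-180.0, -0.0, -151.8]
wrist_force: [-0.1, -0.3, -0.6]
opening: 0.0425
```

```bash
python3 - <<'E'
from h import *
o=bot.get_obs(); print(o["time"],o["ee_pos"],o["tcp_rot"],o["wrist_force"],o["opening"])
c=viewer.calibration("wrist");np.save("c8.npy",c,allow_pickle=True)
im=viewer.camera("wrist");cv2.imwrite("pics/wrist8.png",im)
cen=np.array([.588,.0592]);a=np.radians(27.8)
d=np.array([np.cos(a),np.sin(a)]); h=cen+.085*d
for b in (1.3,1.4,1.5,1.571): print(b,proj(c,[*(h-d*np.cos(b)*.099),.194+.099*np.sin(b)]))
print("hub",proj(c,[*cen,.166]),"alongs",(o["ee_pos"][:2]-cen)@d)
E
```

```text
8.475 [0.66502877 0.09989274 0.23563827] [-1.79995461e+02 -2.19730078e-02 -1.51834667e+02] [-0.10645016 -0.32827931 -0.55307352] 0.04245322144258433
1.3 (np.float64(286.9464311909648), np.float64(247.1131160322247))
1.4 (np.float64(286.769524651416), np.float64(277.40250852446417))
1.5 (np.float64(286.55031032317385), np.float64(306.06068570247527))
1.571 (np.float64(286.3746045284968), np.float64(324.83984653504126))
hub (np.float64(285.0663820236497), np.float64(91.87431439116337)) alongs 0.08711673354588723
```

View pics/wrist8.png

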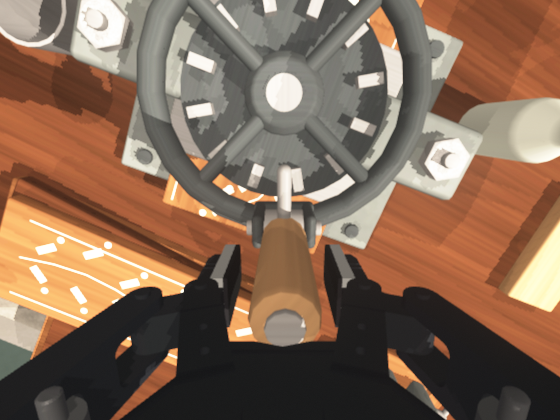

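```bash
python3 - <<'E'
import numpy as np
r=1.44
ph=np.radians(np.arange(0,361,10))
X=np.round(-r*np.cos(ph),2);Y=np.round(-r*np.sin(ph),2)
for k in range(36): print(k*10,f"[0.2, [{X[k+1]-X[k]:.2f}, {Y[k+1]-Y[k]:.2f}, 0], [0, 0, 0]],")
E
```

```text
0 [0.2, [0.02, -0.25, 0], [0, 0, 0]],
10 [0.2, [0.07, -0.24, 0], [0, 0, 0]],
20 [0.2, [0.10, -0.23, 0], [0, 0, 0]],
30 [0.2, [0.15, -0.21, 0], [0, 0, 0]],
40 [0.2, [0.17, -0.17, 0], [0, 0, 0]],
50 [0.2, [0.21, -0.15, 0], [0, 0, 0]],
60 [0.2, [0.23, -0.10, 0], [0, 0, 0]],
70 [0.2, [0.24, -0.07, 0], [0, 0, 0]],
80 [0.2, [0.25, -0.02, 0], [0, 0, 0]],
90 [0.2, [0.25, 0.02, 0], [0, 0, 0]],
100 [0.2, [0.24, 0.07, 0], [0, 0, 0]],
110 [0.2, [0.23, 0.10, 0], [0, 0, 0]],
120 [0.2, [0.21, 0.15, 0], [0, 0, 0]],
130 [0.2, [0.17, 0.17, 0], [0, 0, 0]],
140 [0.2, [0.15, 0.21, 0], [0, 0, 0]],
150 [0.2, [0.10, 0.23, 0], [0, 0, 0]],
160 [0.2, [0.07, 0.24, 0], [0, 0, 0]],
170 [0.2, [0.02, 0.25, 0], [0, 0, 0]],
180 [0.2, [-0.02, 0.25, 0], [0, 0, 0]],
190 [0.2, [-0.07, 0.24, 0], [0, 0, 0]],
200 [0.2, [-0.10, 0.23, 0], [0, 0, 0]],
210 [0.2, [-0.15, 0.21, 0], [0, 0, 0]],
220 [0.2, [-0.17, 0.17, 0], [0, 0, 0]],
230 [0.2, [-0.21, 0.15, 0], [0, 0, 0]],
240 [0.2, [-0.23, 0.10, 0], [0, 0, 0]],
250 [0.2, [-0.24, 0.07, 0], [0, 0, 0]],
260 [0.2, [-0.25, 0.02, 0], [0, 0, 0]],
270 [0.2, [-0.25, -0.02, 0], [0, 0, 0]],
280 [0.2, [-0.24, -0.07, 0], [0, 0, 0]],
290 [0.2, [-0.23, -0.10, 0], [0, 0, 0]],
300 [0.2, [-0.21, -0.15, 0], [0, 0, 0]],
310 [0.2, [-0.17, -0.17, 0], [0, 0, 0]],
320 [0.2, [-0.15, -0.21, 0], [0, 0, 0]],
330 [0.2, [-0.10, -0.23, 0], [0, 0, 0]],
340 [0.2, [-0.07, -0.24, 0], [0, 0, 0]],
350 [0.2, [-0.02, -0.25, 0], [0, 0, 0]],
```

arm_command(
  motion=[
    [0.2,[0,0,0],[0,0,0]],
    [0.2,[0,0,0],[0,0,0]],
    [0.2,[0,0,0],[0,0,0]],
    [0.2,[0,0,0],[0,0,0]],
  ],
  newtons=60,
)

```text
time: 9.02
ee_pos: [0.6648, 0.1002, 0.2363]
tcp_rot: [180.0, 0.0, -151.8]
wrist_force: [-1.4, 0.6, 3.7]
opening: 0.0249
```

First three steps, then check.

arm_command(
  motion=[
    [0.2,[0.02,-0.25,0],[0,0,0]],
    [0.2,[0.07,-0.24,0],[0,0,0]],
    [0.2,[0.1,-0.23,0],[0,0,0]],
  ],
)

```text
time: 9.4
ee_pos: [0.6749, 0.0567, 0.2363]
tcp_rot: [179.9, -0.0, -151.8]
wrist_force: [-7.8, 4.7, 4.2]
opening: 0.0245
```

```bash
cat >> h.py <<'E'
CEN=np.array([.588,.0592])
def st():
    o=bot.get_obs(); v=o["ee_pos"][:2]-CEN; r=np.hypot(*v); a=np.degrees(np.arctan2(v[1],v[0]))
    e=v/r; t=np.array([e[1],-e[0]]); f=o["wrist_force"]
    print("t",o["time"],"ang",round(a,1),"phi",round((28-a)%360,1),"r",round(r*1000,1),"z",round(o["ee_pos"][2],4),"Frad",round(f[:2]@e,1),"Fresist",round(-f[:2]@t,1),"Fz",round(f[2],1),"open",round(o["opening"],4),"yaw",o["tcp_rot"].round(1),"T",o["torque"].round(2))
E
python3 -c "
from h import *
st()
cv2.imwrite('pics/wrist9.png',viewer.camera('wrist'))"
```

```text
t 9.4 ang -1.6 phi 29.6 r 86.9 z 0.2363 Frad -7.9 Fresist 4.5 Fz 4.2 open 0.0245 yaw [ 179.9   -0.  -151.8] T [1.17 1.74 0.  ]
```

View pics/wrist9.png

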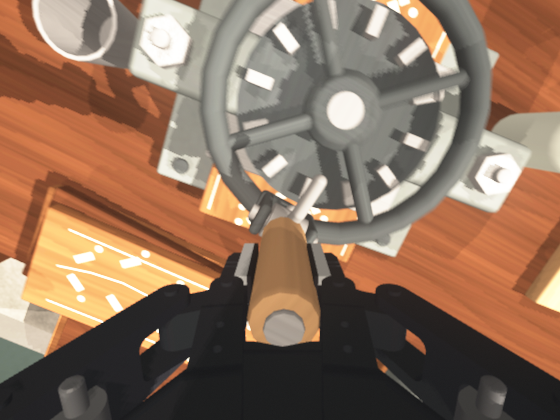

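arm_command(
  motion=[
    [0.2,[0.15,-0.21,0],[0,0,0]],
    [0.2,[0.17,-0.17,0],[0,0,0]],
    [0.2,[0.21,-0.15,0],[0,0,0]],
    [0.2,[0.23,-0.1,0],[0,0,0]],
    [0.2,[0.24,-0.07,0],[0,0,0]],
    [0.2,[0.25,-0.02,0],[0,0,0]],
  ],
)

```text
time: 10.2
ee_pos: [0.6292, -0.0154, 0.2363]
tcp_rot: [179.8, 0.1, -151.8]
wrist_force: [-2.0, 13.9, 4.1]
opening: 0.0247
```

```bash
python3 -c "
from h import *
st()"
```

```text
t 10.2 ang -61.1 phi 89.1 r 85.2 z 0.2363 Frad -13.2 Fresist 5.0 Fz 4.1 open 0.0247 yaw [ 1.798e+02  1.000e-01 -1.518e+02] T [ 3.28  0.56 -0.02]
```

arm_command(
  motion=[
    [0.2,[0.25,0.04,0],[0,0,0]],
    [0.2,[0.24,0.08,0],[0,0,0]],
    [0.2,[0.23,0.1,0],[0,0,0]],
    [0.2,[0.21,0.15,0],[0,0,0]],
    [0.2,[0.17,0.17,0],[0,0,0]],
    [0.2,[0.15,0.21,0],[0,0,0]],
  ],
)

```text
time: 10.95
ee_pos: [0.5436, -0.012, 0.2363]
tcp_rot: [-180.0, 0.3, -151.8]
wrist_force: [11.4, 8.5, -0.8]
opening: 0.025
```

```bash
python3 -c "
from h import *
st()"
```

```text
t 10.95 ang -121.9 phi 149.9 r 83.9 z 0.2363 Frad -13.3 Fresist 5.2 Fz -0.8 open 0.025 yaw [-180.     0.3 -151.8] T [ 1.89 -2.43 -0.  ]
```

arm_command(
  motion=[
    [0.2,[0.08,0.24,0],[0,0,0]],
    [0.2,[0.06,0.24,0],[0,0,0]],
    [0.2,[0.02,0.25,0],[0,0,0]],
    [0.2,[-0.02,0.25,0],[0,0,0]],
    [0.2,[-0.07,0.24,0],[0,0,0]],
    [0.2,[-0.1,0.23,0],[0,0,0]],
  ],
)

```text
time: 11.7
ee_pos: [0.5041, 0.0639, 0.2364]
tcp_rot: [-179.8, 0.1, -151.9]
wrist_force: [10.3, -4.7, -1.1]
opening: 0.0249
```

```bash
python3 -c "
from h import *
st()"
```

```text
t 11.7 ang 176.8 phi 211.2 r 84.0 z 0.2364 Frad -10.6 Fresist 4.2 Fz -1.1 open 0.0249 yaw [-1.798e+02  1.000e-01 -1.519e+02] T [-1.31 -2.28  0.01]
```

arm_command(
  motion=[
    [0.2,[-0.15,0.21,0],[0,0,0]],
    [0.2,[-0.17,0.17,0],[0,0,0]],
    [0.2,[-0.21,0.15,0],[0,0,0]],
    [0.2,[-0.23,0.1,0],[0,0,0]],
    [0.2,[-0.24,0.07,0],[0,0,0]],
    [0.2,[-0.25,0.02,0],[0,0,0]],
  ],
)

```text
time: 12.45
ee_pos: [0.5494, 0.1361, 0.2363]
tcp_rot: [-179.7, -0.1, -151.9]
wrist_force: [1.7, -13.8, 4.0]
opening: 0.0244
```

```bash
python3 -c "
from h import *
st()
im=viewer.camera('side');crop(im,230,130,370,250,5,'pics/side10.png')"
```

```text
t 12.45 ang 116.6 phi 271.4 r 86.1 z 0.2363 Frad -13.1 Fresist 4.7 Fz 4.0 open 0.0244 yaw [-1.797e+02 -1.000e-01 -1.519e+02] T [-3.18 -0.42 -0.01]
```

View pics/side10.png

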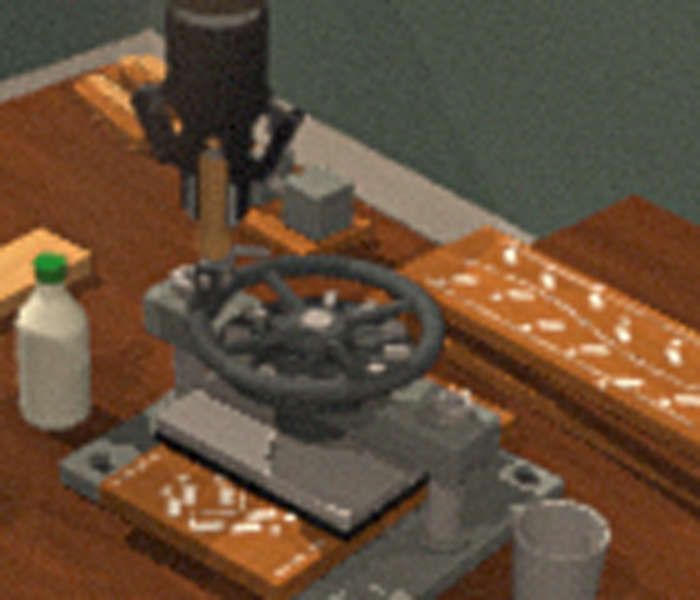

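arm_command(
  motion=[
    [0.2,[-0.25,-0.04,0],[0,0,0]],
    [0.2,[-0.24,-0.07,0],[0,0,0]],
    [0.2,[-0.23,-0.1,0],[0,0,0]],
  ],
)

```text
time: 12.88
ee_pos: [0.5925, 0.146, 0.2362]
tcp_rot: [-179.9, -0.1, -151.9]
wrist_force: [-5.7, -8.3, 5.2]
opening: 0.0244
```

```bash
python3 -c "
from h import *
st()"
```

```text
t 12.875 ang 87.0 phi 301.0 r 86.9 z 0.2362 Frad -8.6 Fresist 5.3 Fz 5.2 open 0.0244 yaw [-1.799e+02 -1.000e-01 -1.519e+02] T [-2.2   1.12  0.01]
```

arm_command(
  motion=[
    [0.2,[-0.21,-0.15,0],[0,0,0]],
    [0.2,[-0.17,-0.17,0],[0,0,0]],
    [0.2,[-0.15,-0.21,0],[0,0,0]],
  ],
)

```text
time: 13.25
ee_pos: [0.635, 0.1332, 0.2363]
tcp_rot: [-179.9, -0.2, -151.9]
wrist_force: [-9.4, -6.1, 5.7]
opening: 0.0245
```

```bash
python3 -c "
from h import *
st()"
```

```text
t 13.25 ang 57.6 phi 330.4 r 87.6 z 0.2363 Frad -10.2 Fresist 4.7 Fz 5.7 open 0.0245 yaw [-179.9   -0.2 -151.9] T [-1.32  2.03  0.01]
```

arm_command(
  motion=[
    [0.2,[-0.1,-0.23,0],[0,0,0]],
    [0.2,[-0.06,-0.24,0],[0,0,0]],
    [0.2,[-0.02,-0.25,0],[0,0,0]],
  ],
)

```text
time: 13.62
ee_pos: [0.6648, 0.101, 0.2363]
tcp_rot: [180.0, -0.1, -151.8]
wrist_force: [-9.4, -0.2, 5.0]
opening: 0.0249
```

```bash
python3 -c "
from h import *
st()"
```

```text
t 13.625 ang 28.6 phi 359.4 r 87.5 z 0.2363 Frad -8.4 Fresist 4.3 Fz 5.0 open 0.0249 yaw [ 1.800e+02 -1.000e-01 -1.518e+02] T [ 0.21  1.99 -0.03]
```

arm_command(
  motion=[
    [0.2,[0.02,-0.25,0],[0,0,0]],
    [0.2,[0.07,-0.24,0],[0,0,0]],
    [0.2,[0.1,-0.23,0],[0,0,0]],
  ],
)

```text
time: 14.0
ee_pos: [0.675, 0.0582, 0.2363]
tcp_rot: [179.9, -0.0, -151.8]
wrist_force: [-9.5, 5.6, 6.1]
opening: 0.0246
```

```bash
python3 -c "
from h import *
st()"
```

```text
t 14.0 ang -0.7 phi 28.7 r 87.0 z 0.2363 Frad -9.5 Fresist 5.5 Fz 6.1 open 0.0246 yaw [ 179.9   -0.  -151.8] T [ 1.19  2.04 -0.06]
```

arm_command(
  motion=[
    [0.2,[0.15,-0.21,0],[0,0,0]],
    [0.2,[0.17,-0.17,0],[0,0,0]],
    [0.2,[0.21,-0.15,0],[0,0,0]],
  ],
)

```text
time: 14.38
ee_pos: [0.6624, 0.0158, 0.2363]
tcp_rot: [179.9, 0.1, -151.8]
wrist_force: [-4.7, 9.0, 4.1]
opening: 0.0245
```

```bash
python3 -c "
from h import *
st()"
```

```text
t 14.375 ang -30.2 phi 58.2 r 86.1 z 0.2363 Frad -8.6 Fresist 5.5 Fz 4.1 open 0.0245 yaw [ 1.799e+02  1.000e-01 -1.518e+02] T [ 2.2   1.18 -0.03]
```

arm_command(
  motion=[
    [0.2,[0.23,-0.1,0],[0,0,0]],
    [0.2,[0.24,-0.07,0],[0,0,0]],
    [0.2,[0.25,-0.02,0],[0,0,0]],
  ],
)

```text
time: 14.75
ee_pos: [0.6304, -0.0145, 0.2363]
tcp_rot: [179.9, 0.2, -151.8]
wrist_force: [2.3, 10.1, 4.3]
opening: 0.0245
```

```bash
python3 -c "
from h import *
st()"
```

```text
t 14.75 ang -60.1 phi 88.1 r 85.0 z 0.2363 Frad -7.7 Fresist 7.0 Fz 4.3 open 0.0245 yaw [ 179.9    0.2 -151.8] T [ 2.37 -0.28 -0.06]
```

arm_command(
  motion=[
    [0.2,[0.25,0.02,0],[0,0,0]],
    [0.2,[0.24,0.08,0],[0,0,0]],
    [0.2,[0.23,0.1,0],[0,0,0]],
  ],
)

```text
time: 15.12
ee_pos: [0.5873, -0.0249, 0.2363]
tcp_rot: [-180.0, 0.2, -151.8]
wrist_force: [8.2, 9.2, 1.6]
opening: 0.0245
```

```bash
python3 -c "
from h import *
st()"
```

```text
t 15.125 ang -90.5 phi 118.5 r 84.1 z 0.2363 Frad -9.2 Fresist 8.1 Fz 1.6 open 0.0245 yaw [-180.     0.2 -151.8] T [ 1.73 -1.58 -0.01]
```

arm_command(
  motion=[
    [0.2,[0.21,0.15,0],[0,0,0]],
    [0.2,[0.17,0.17,0],[0,0,0]],
    [0.2,[0.15,0.21,0],[0,0,0]],
  ],
)

```text
time: 15.5
ee_pos: [0.5448, -0.0124, 0.2363]
tcp_rot: [-179.9, 0.2, -151.9]
wrist_force: [10.9, 3.8, 1.1]
opening: 0.0244
```

```bash
python3 -c "
from h import *
st()
cv2.imwrite('pics/wrist11.png',viewer.camera('wrist'))
"
```

```text
t 15.5 ang -121.1 phi 149.1 r 83.6 z 0.2363 Frad -8.9 Fresist 7.4 Fz 1.1 open 0.0244 yaw [-179.9    0.2 -151.9] T [ 0.72 -2.41 -0.03]
```

arm_command(
  motion=[
    [0.2,[0.08,0.24,0],[0,0,0]],
    [0.2,[0.06,0.24,0],[0,0,0]],
  ],
)

```text
time: 15.8
ee_pos: [0.523, 0.0077, 0.2363]
tcp_rot: [-179.8, 0.0, -151.9]
wrist_force: [6.3, -6.0, 0.7]
opening: 0.0245
```

```bash
python3 -c "
from h import *
st()
"
```

```text
t 15.8 ang -141.6 phi 169.6 r 83.0 z 0.2363 Frad -1.2 Fresist 8.6 Fz 0.7 open 0.0245 yaw [-179.8    0.  -151.9] T [-1.42 -1.32  0.02]
```

arm_command(
  motion=[
    [0.2,[0.02,0.25,0],[0,0,0]],
  ],
)

```text
time: 15.92
ee_pos: [0.5147, 0.0203, 0.2363]
tcp_rot: [-179.7, 0.0, -151.9]
wrist_force: [5.4, -6.5, 1.2]
opening: 0.0251
```

```bash
python3 -c "
from h import *
st()
"
```

```text
t 15.925 ang -152.0 phi 180.0 r 83.0 z 0.2363 Frad -1.7 Fresist 8.3 Fz 1.2 open 0.0251 yaw [-179.7    0.  -151.9] T [-1.62 -1.14  0.01]
```

arm_command(
  motion=[
    [0.2,[0,0,0],[0,0,0]],
    [0.2,[0,0,0],[0,0,0]],
  ],
)

```text
time: 16.18
ee_pos: [0.5141, 0.0217, 0.2363]
tcp_rot: [180.0, 0.0, -151.8]
wrist_force: [-3.4, 0.4, 4.3]
opening: 0.0244
```

```bash
python3 -c "
from h import *
st()
"
```

```text
t 16.175 ang -153.1 phi 181.1 r 82.9 z 0.2363 Frad 2.8 Fresist -1.9 Fz 4.3 open 0.0244 yaw [ 180.     0.  -151.8] T [0.02 0.57 0.06]
```

arm_command(
  motion=[
    [0.6,[0,0,0],[0,0,0]],
    [0.6,[0,0,0],[0,0,0]],
    [0.6,[0,0,0],[0,0,0]],
    [0.6,[0,0,-0.2],[0,0,0]],
    [0.6,[0,0,-0.5],[0,0,0]],
    [0.6,[0,0,-0.7],[0,0,0]],
    [0.6,[0,0,-0.7],[0,0,0]],
    [0.6,[0,0,0],[0,0,0]],
  ],
)

```text
time: 17.18
ee_pos: [0.5146, 0.022, 0.366]
tcp_rot: [-179.9, 0.3, -151.8]
wrist_force: [0.8, -0.9, -0.1]
opening: 0.0512
```

```bash
python3 -c "
from h import *
st()
c=viewer.calibration('wrist');np.save('c12.npy',c,allow_pickle=True)
cv2.imwrite('pics/wrist12.png',viewer.camera('wrist'))
im=viewer.camera('side');cv2.imwrite('pics/side12f.png',im);crop(im,230,130,370,250,5,'pics/side12.png')
print(bot.get_obs()['q'])
"
```

```text
t 17.175 ang -153.1 phi 181.1 r 82.3 z 0.366 Frad -0.3 Fresist 1.1 Fz -0.1 open 0.0512 yaw [-179.9    0.3 -151.8] T [ 0.01  0.   -0.02]
[ 2.44914535e+00  5.50339380e+00  2.57766819e+01  1.10220016e+02
 -3.37931917e-04 -2.57234356e+01]
```

View pics/wrist12.png

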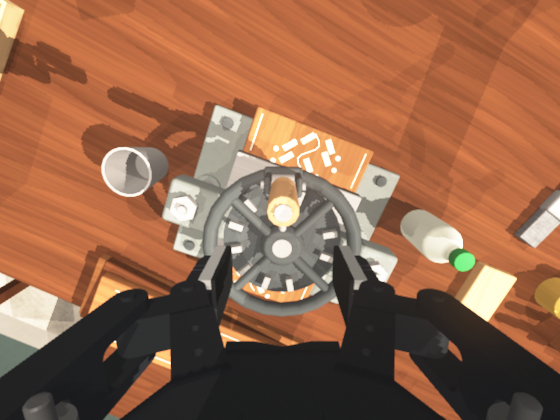

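View pics/side12.png

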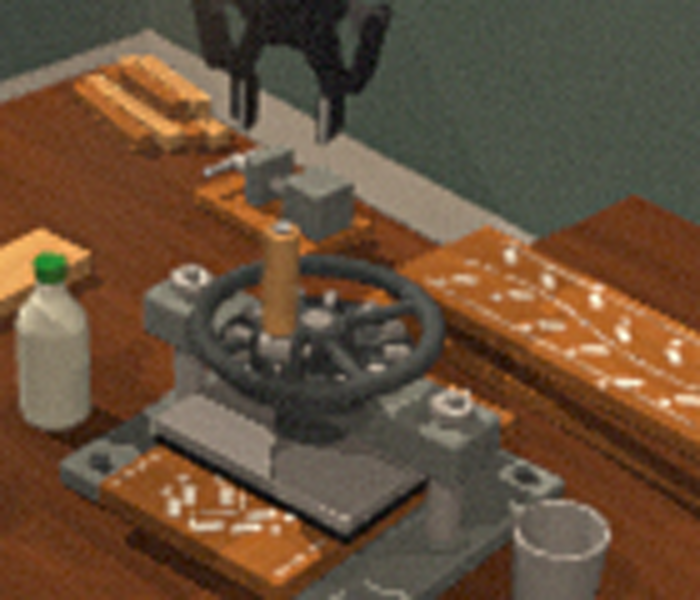

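arm_command(
  motion=[
    [1,[0.8,0,0],[0,0,0]],
    [1,[0.7,0,0],[0,0,0]],
    [1,[0,0.3,0],[0,0,1]],
    [1,[0,0.3,0],[0,0,1]],
    [1,[0,0.3,0],[0,0,1]],
    [1,[0,0,0],[0,-1,0]],
    [1,[0,0,0],[0,-1,0]],
    [1,[0,0,0],[0,-1,0]],
    [1,[0,0,0],[0,-1,0]],
    [1,[0,0,0],[0,-1,0]],
    [1,[0,0,0],[0,-1,0]],
    [1,[0,0,0],[0,-1,0]],
  ],
)

```text
time: 18.77
ee_pos: [0.4212, 0.0288, 0.3641]
tcp_rot: [179.8, 41.4, -169.8]
wrist_force: [-86.3, 1.8, -8.0]
opening: 0.0854
```

```bash
python3 -c "
from h import *
st()
o=bot.get_obs();print(o['q'],o['ee_pos'],units([.43,.04,.11]))
print(Rt().round(2)); cv2.imwrite('pics/wrist13.png',viewer.camera('wrist'))
"
```

```text
t 18.775 ang -169.7 phi 197.7 r 169.5 z 0.3641 Frad 84.6 Fresist -17.3 Fz -8.0 open 0.0854 yaw [ 179.8   41.4 -169.8] T [-0.08  4.81  0.61]
[ -1.28577802 -48.59484899 -23.95325025  73.79934365   7.70729953
  -8.62832364] [0.42122761 0.02877729 0.36414359] [2.67058772 0.14869589 3.29296102]
[[-0.74 -0.18  0.65]
 [-0.13  0.98  0.12]
 [-0.66  0.   -0.75]]
```

View pics/wrist13.png

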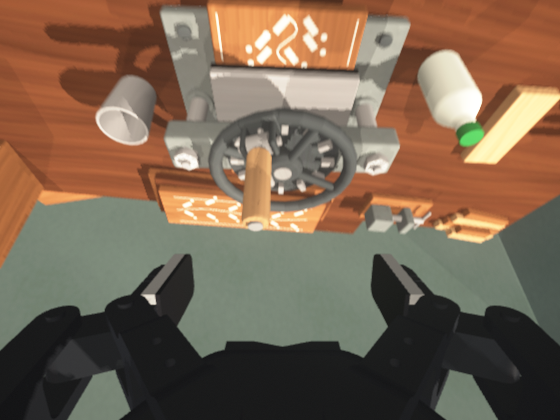

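arm_command(
  motion=[
    [1,[0,0,0],[0,1,0]],
    [1,[0,0,0],[0,1,0]],
    [1,[0,0,0],[0,1,0]],
  ],
)

```text
time: 19.2
ee_pos: [0.421, 0.0286, 0.3652]
tcp_rot: [179.9, 23.2, -169.8]
wrist_force: [0.3, 0.6, 0.5]
opening: 0.0852
```

```bash
python3 -c "
from h import *
st()
o=bot.get_obs();print(o['q'],o['ee_pos'],o['wrist_force'])
"
```

```text
t 19.2 ang -169.6 phi 197.6 r 169.8 z 0.3652 Frad -0.4 Fresist -0.6 Fz 0.5 open 0.0852 yaw [ 179.9   23.2 -169.8] T [-0.01  0.38  0.02]
[  1.52842196 -29.90952932  -6.93401368  89.98133722   3.49598985
  -7.98837045] [0.42095805 0.02861725 0.3651904 ] [0.30880963 0.63265523 0.53814312]
```

```bash
python3 -c "
from h import *
im=cv2.imread('pics/wrist13.png');crop(im,190,40,380,130,4,'pics/w13c.png')
"
```

```text
(no output)
```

View pics/w13c.png

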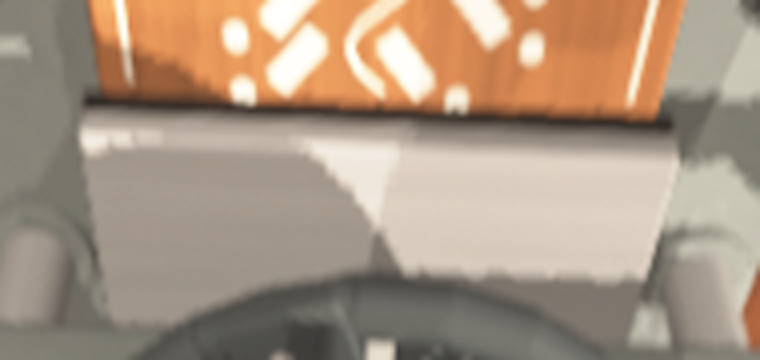

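```bash
python3 -c "
from h import *
im=cv2.imread('pics/wrist13.png').astype(float)
# slope: left corner (215,65.5) right (358,71)
sl=(71-65.5)/(358-215)
for u0,u1 in ((218,238),(310,330),(330,345)):
    prof=[]
    for v in np.arange(60,82,.5):
        us=np.arange(u0,u1); vs=v+sl*(us-215)
        vals=cv2.remap(im.astype(np.float32),us.astype(np.float32)[None],vs.astype(np.float32)[None],cv2.INTER_LINEAR)
        prof.append(vals.mean((0,1)))
    print(u0); print([(float(v),*map(int,p)) for v,p in zip(np.arange(60,82,.5),prof)])
"
```

```text
218
[(60.0, 63, 97, 153), (60.5, 61, 95, 150), (61.0, 58, 91, 144), (61.5, 55, 86, 137), (62.0, 53, 81, 128), (62.5, 50, 75, 119), (63.0, 48, 70, 108), (63.5, 45, 64, 96), (64.0, 42, 57, 83), (64.5, 40, 51, 70), (65.0, 42, 50, 64), (65.5, 48, 55, 65), (66.0, 60, 67, 76), (66.5, 74, 81, 91), (67.0, 88, 97, 107), (67.5, 101, 111, 121), (68.0, 113, 123, 134), (68.5, 124, 135, 146), (69.0, 134, 146, 157), (69.5, 143, 155, 167), (70.0, 149, 161, 173), (70.5, 154, 166, 179), (71.0, 160, 173, 185), (71.5, 168, 180, 193), (72.0, 175, 187, 200), (72.5, 181, 193, 206), (73.0, 183, 196, 208), (73.5, 184, 196, 209), (74.0, 183, 196, 208), (74.5, 181, 194, 206), (75.0, 176, 189, 201), (75.5, 170, 182, 195), (76.0, 162, 174, 186), (76.5, 153, 165, 177), (77.0, 146, 158, 170), (77.5, 142, 154, 166), (78.0, 140, 152, 163), (78.5, 139, 151, 163), (79.0, 139, 151, 162), (79.5, 139, 150, 162), (80.0, 139, 150, 162), (80.5, 139, 150, 163), (81.0, 140, 151, 163), (81.5, 140, 151, 163)]
310
[(60.0, 81, 134, 212), (60.5, 80, 131, 208), (61.0, 77, 127, 202), (61.5, 74, 120, 192), (62.0, 70, 112, 180), (62.5
[... 1147 characters left out ...]
.5, 61, 68, 76), (67.0, 73, 80, 89), (67.5, 84, 92, 102), (68.0, 94, 102, 112), (68.5, 103, 112, 123), (69.0, 112, 122, 132), (69.5, 119, 130, 141), (70.0, 124, 135, 146), (70.5, 128, 139, 150), (71.0, 133, 144, 155), (71.5, 139, 150, 162), (72.0, 148, 159, 171), (72.5, 156, 168, 181), (73.0, 165, 177, 190), (73.5, 173, 185, 198), (74.0, 180, 193, 206), (74.5, 187, 200, 213), (75.0, 192, 205, 218), (75.5, 195, 209, 222), (76.0, 196, 210, 223), (76.5, 197, 211, 223), (77.0, 196, 210, 223), (77.5, 195, 209, 222), (78.0, 195, 209, 222), (78.5, 194, 208, 221), (79.0, 193, 207, 221), (79.5, 193, 207, 220), (80.0, 193, 206, 220), (80.5, 193, 206, 220), (81.0, 193, 206, 220), (81.5, 193, 206, 219)]
```

arm_command(
  motion=[
    [1,[0.15,0,0.62],[0,0,0]],
    [1,[0.2,0,0.62],[0,0,0]],
    [1,[0.2,0,0.62],[0,0,0]],
  ],
)

```text
time: 19.58
ee_pos: [0.435, 0.0314, 0.2478]
tcp_rot: [179.9, 23.4, -169.8]
wrist_force: [-0.0, 0.2, 0.4]
opening: 0.0854
```

```bash
python3 -c "
from h import *
o=bot.get_obs();print(o['q'],o['ee_pos'],o['wrist_force'],o['time'],units([.44,.035,.13]))
"
```

```text
[  1.92105906 -34.04097526 -23.09098872  77.80900237   3.37641978
  -7.61682482] [0.43504185 0.03138657 0.24779659] [-0.03753303  0.242547    0.42526345] 19.575 [0.69439084 0.04144238 1.83875336]
```

arm_command(
  motion=[
    [1,[0.2,0,0.6],[0,0,0]],
    [1,[0.2,0,0.6],[0,0,0]],
    [1,[0,0,0],[0,0,0]],
  ],
)

```text
time: 19.95
ee_pos: [0.4401, 0.0326, 0.171]
tcp_rot: [179.9, 23.1, -169.8]
wrist_force: [-0.2, -0.3, 1.3]
opening: 0.0855
```

```bash
python3 -c "
from h import *
o=bot.get_obs();print(o['q'],o['ee_pos'],o['wrist_force'],o['time'])
c=viewer.calibration('wrist');np.save('c14.npy',c,allow_pickle=True); print(c['T'].round(3))
cv2.imwrite('pics/wrist14.png',viewer.camera('wrist'))
"
```

```text
[  2.10584942 -35.22445235 -32.27476578  70.02866035   3.30425233
  -7.44605103] [0.44005936 0.0326192  0.17096112] [-0.17834901 -0.29878853  1.28060542] 19.95
[[-0.176  0.767  0.617  0.325]
 [ 0.984  0.136  0.112  0.011]
 [ 0.002  0.627 -0.779  0.276]
 [ 0.     0.     0.     1.   ]]
```

View pics/wrist14.png

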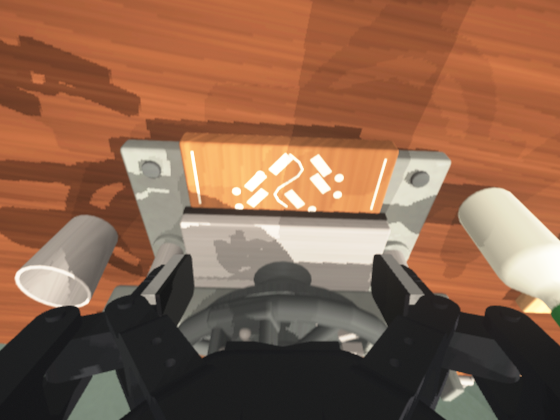

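```bash
python3 -c "
from h import *
im=cv2.imread('pics/wrist14.png');crop(im,175,190,400,240,3.5,'pics/w14c.png')
c=np.load('c14.npy',allow_pickle=True).item()
# press frame yaw
yaw=np.arctan2(.605-.569,.074+.189); ex=np.array([np.cos(yaw),np.sin(yaw)])
f=CEN-.08*ex
ey=np.array([-ex[1],ex[0]])
print(np.degrees(yaw))
for off in (-.03,.03):
  for z in (.044,.042+.01,.052+.016,.044+.010,.07,.054+.016): print(off,z,proj(c,[*(f+off*ey),z]))
g=cv2.cvtColor(im,cv2.COLOR_BGR2GRAY).astype(np.float32); r=im[:,:,2].astype(np.float32)
for u0,u1 in ((195,225),(260,285),(300,330),(340,375)):
  # follow slope
  sl=(218.-210)/(388-184)
  vs=np.arange(204,228,.5); pr=[]
  for v in vs:
    us=np.arange(u0,u1,dtype=np.float32); q=(v+sl*(us-u0)).astype(np.float32)
    pr.append(int(cv2.remap(r,us[None],q[None],cv2.INTER_LINEAR).mean()))
  print(u0,list(zip(vs.tolist(),pr)))
"
```

```text
7.794329120511438
-0.03 0.044 (np.float64(256.36334571119636), np.float64(206.84070439508415))
-0.03 0.052000000000000005 (np.float64(255.8265189088797), np.float64(211.99374715998363))
-0.03 0.068 (np.float64(254.6808827520971), np.float64(222.99079887841418))
-0.03 0.054 (np.float64(255.68870422276805), np.float64(213.31664118856008))
-0.03 0.07 (np.float64(254.5304369704104), np.float64(224.43493978845197))
-0.03 0.07 (np.float64(254.5304369704104), np.float64(224.43493978845197))
0.03 0.044 (np.float64(316.5008039237244), np.float64(208.70811284366127))
0.03 0.052000000000000005 (np.float64(317.24627934203824), np.float64(213.87229025144177))
0.03 0.068 (np.float64(318.83661094046136), np.float64(224.88909148954556))
0.03 0.054 (np.float64(317.4376305508527), np.float64(215.19784917026723))
0.03 0.07 (np.float64(319.0453958771624), np.float64(226.33542013661892))
0.03 0.07 (np.float64(319.0453958771624), np.float64(226.33542013661892))
195 [(204.0, 182), (204.5, 181), (205.0, 178), (205.5, 171), (206.0, 159), (206.5, 140), (207.0, 116), (207.5, 91), (208.0, 72), (208.5, 61), (209
[... 1815 characters left out ...]
, 224), (227.0, 230), (227.5, 234)]
340 [(204.0, 239), (204.5, 239), (205.0, 239), (205.5, 239), (206.0, 239), (206.5, 239), (207.0, 238), (207.5, 238), (208.0, 238), (208.5, 238), (209.0, 237), (209.5, 235), (210.0, 230), (210.5, 217), (211.0, 193), (211.5, 158), (212.0, 120), (212.5, 87), (213.0, 66), (213.5, 58), (214.0, 57), (214.5, 57), (215.0, 57), (215.5, 57), (216.0, 58), (216.5, 60), (217.0, 66), (217.5, 79), (218.0, 96), (218.5, 114), (219.0, 130), (219.5, 140), (220.0, 146), (220.5, 148), (221.0, 148), (221.5, 149), (222.0, 150), (222.5, 151), (223.0, 153), (223.5, 155), (224.0, 156), (224.5, 157), (225.0, 159), (225.5, 165), (226.0, 176), (226.5, 191), (227.0, 206), (227.5, 219)]
```

View pics/w14c.png

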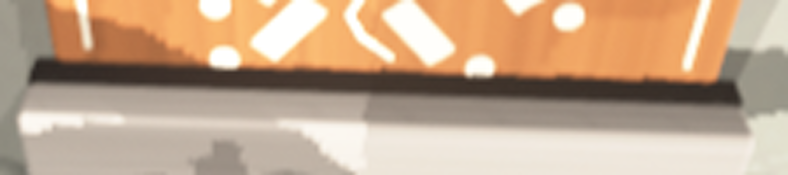

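```bash
python3 -c "
from h import *
a=cv2.imread('pics/side0.png');b=cv2.imread('pics/side12f.png')
A=cv2.resize(a[215:285,250:330],None,fx=8,fy=8,interpolation=cv2.INTER_CUBIC);B=cv2.resize(b[215:285,250:330],None,fx=8,fy=8,interpolation=cv2.INTER_CUBIC)
A=A[:300];B=B[:300]
cv2.imwrite('pics/cmp.png',np.vstack([A,B]))
c=viewer.calibration('side')
yaw=np.radians(7.8); ex=np.array([np.cos(yaw),np.sin(yaw)]);ey=np.array([-ex[1],ex[0]])
f=CEN-.08*ex
for off in (-.1,0,.1):
  print([tuple(np.round(proj(c,[*(f+off*ey),z]),1)) for z in (.044,.054,.07)])
"
```

```text
[(np.float64(299.0), np.float64(238.1)), (np.float64(299.1), np.float64(236.0)), (np.float64(299.3), np.float64(232.6))]
[(np.float64(279.1), np.float64(227.4)), (np.float64(279.2), np.float64(225.3)), (np.float64(279.2), np.float64(222.0))]
[(np.float64(260.4), np.float64(217.3)), (np.float64(260.4), np.float64(215.2)), (np.float64(260.4), np.float64(212.0))]
```

View pics/cmp.png

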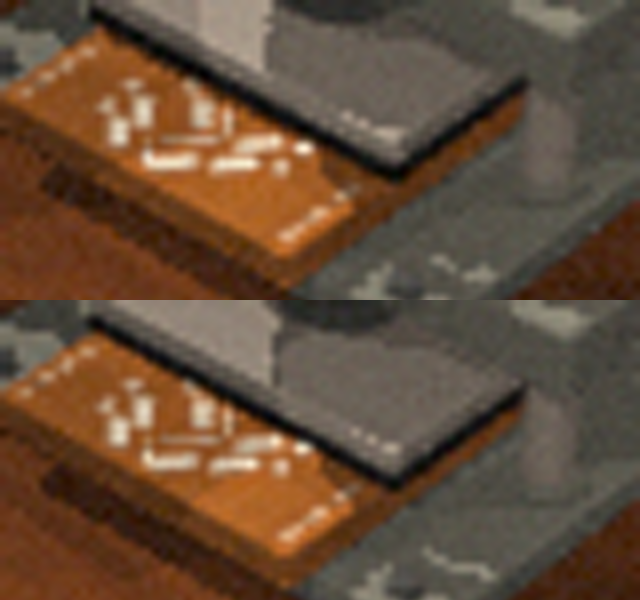

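```bash
cat > pf.py <<'E'
from h import *
from scipy.ndimage import gaussian_filter1d
def prof(name,u0,u1,sl,v0,v1,ch):
    im=cv2.imread(name).astype(np.float32)[:,:,ch]
    us=np.arange(u0,u1+1,dtype=np.float32); vs=np.arange(v0,v1,.25)
    return vs,np.array([np.median(cv2.remap(im,us[None],(v+sl*(us-u0)).astype(np.float32)[None],cv2.INTER_LINEAR)) for v in vs])
E
python3 -c "
from pf import *
for n in ('pics/side0.png','pics/side12f.png'):
  print(n)
  for ch in (2,):
    for u0,u1 in ((284,297),(265,281)):
      best=None
      vb=238.1-.537*(299-u0)
      vs,p=prof(n,u0,u1,.537,vb-12,vb+8,ch)
      print(u0,[(round(float(v-vb),2),int(x)) for v,x in zip(vs,p)][::2])
"

```

```text
pics/side0.png
284 [(-12.0, 105), (-11.5, 106), (-11.0, 107), (-10.5, 106), (-10.0, 106), (-9.5, 106), (-9.0, 106), (-8.5, 105), (-8.0, 104), (-7.5, 105), (-7.0, 108), (-6.5, 113), (-6.0, 118), (-5.5, 119), (-5.0, 116), (-4.5, 112), (-4.0, 109), (-3.5, 98), (-3.0, 79), (-2.5, 55), (-2.0, 31), (-1.5, 21), (-1.0, 28), (-0.5, 52), (0.0, 83), (0.5, 99), (1.0, 106), (1.5, 107), (2.0, 112), (2.5, 117), (3.0, 118), (3.5, 130), (4.0, 148), (4.5, 160), (5.0, 160), (5.5, 159), (6.0, 159), (6.5, 165), (7.0, 167), (7.5, 169)]
265 [(-12.0, 146), (-11.5, 146), (-11.0, 146), (-10.5, 149), (-10.0, 149), (-9.5, 149), (-9.0, 147), (-8.5, 147), (-8.0, 146), (-7.5, 146), (-7.0, 148), (-6.5, 149), (-6.0, 145), (-5.5, 131), (-5.0, 112), (-4.5, 96), (-4.0, 90), (-3.5, 85), (-3.0, 73), (-2.5, 46), (-2.0, 28), (-1.5, 19), (-1.0, 27), (-0.5, 51), (0.0, 80), (0.5, 110), (1.0, 138), (1.5, 153), (2.0, 158), (2.5, 151), (3.0, 152), (3.5, 159), (4.0, 168), (4.5, 167), (5.0, 164), (5.5, 164), (6.0, 163), (6.5, 161), (7.0, 170), (7.5, 173)]
pics/side12f.png
284 [(-12.0, 106), (-11.5, 106), (-11.0, 105), (-10.5, 106)
[... 252 characters left out ...]
, 28), (0.0, 29), (0.5, 62), (1.0, 88), (1.5, 104), (2.0, 110), (2.5, 116), (3.0, 118), (3.5, 133), (4.0, 151), (4.5, 162), (5.0, 161), (5.5, 161), (6.0, 163), (6.5, 166), (7.0, 170), (7.5, 171)]
265 [(-12.0, 142), (-11.5, 142), (-11.0, 143), (-10.5, 144), (-10.0, 145), (-9.5, 146), (-9.0, 146), (-8.5, 146), (-8.0, 145), (-7.5, 146), (-7.0, 146), (-6.5, 146), (-6.0, 147), (-5.5, 148), (-5.0, 147), (-4.5, 137), (-4.0, 117), (-3.5, 99), (-3.0, 91), (-2.5, 88), (-2.0, 72), (-1.5, 52), (-1.0, 32), (-0.5, 26), (0.0, 37), (0.5, 74), (1.0, 115), (1.5, 144), (2.0, 149), (2.5, 150), (3.0, 150), (3.5, 151), (4.0, 151), (4.5, 161), (5.0, 156), (5.5, 154), (6.0, 156), (6.5, 156), (7.0, 159), (7.5, 159)]
```

arm_command(
  motion=[
    [1,[-0.3,0,-0.7],[0,0,0]],
    [1,[-0.3,0,-0.7],[0,0,0]],
    [1,[0,0,0],[0,0,0]],
  ],
)

```text
time: 20.38
ee_pos: [0.4429, 0.0325, 0.2723]
tcp_rot: [180.0, 23.9, -169.8]
wrist_force: [0.7, -0.0, -0.4]
opening: 0.0854
```

```bash
python3 -c "
from h import *
c=np.load('c12.npy',allow_pickle=True).item()
a=np.radians(-152.2);d=np.array([np.cos(a),np.sin(a)]);h=CEN+np.array([.001,.001])+.085*d
for b in (1.25,1.4,1.571): print(b,proj(c,[*(h-d*np.cos(b)*.099),.194+.099*np.sin(b)]))
o=bot.get_obs();print(o['q'].round(1),o['ee_pos'],o['wrist_force'],o['time'])
im=viewer.camera('top');cv2.imwrite('pics/top15.png',im)
im=viewer.camera('side');crop(im,230,130,370,250,5,'pics/side15.png')
"
```

```text
1.25 (np.float64(283.1090383629273), np.float64(248.4878057568557))
1.4 (np.float64(283.216457934472), np.float64(233.22931589720804))
1.571 (np.float64(283.3495077349214), np.float64(212.97401677512684))
[  2.1 -32.6 -19.7  79.2   3.3  -7.5] [0.44294186 0.03248624 0.27233944] [ 0.66966477 -0.03724191 -0.36990137] 20.375
```

View pics/top15.png

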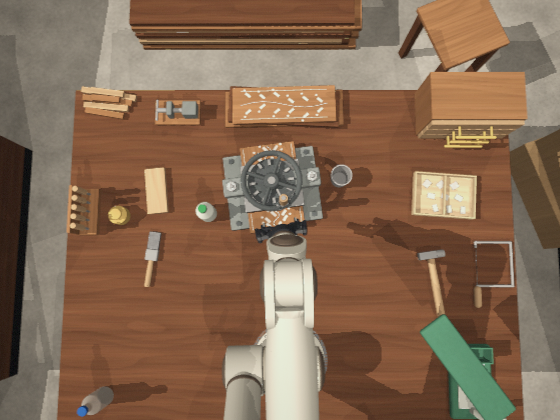

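View pics/side15.png

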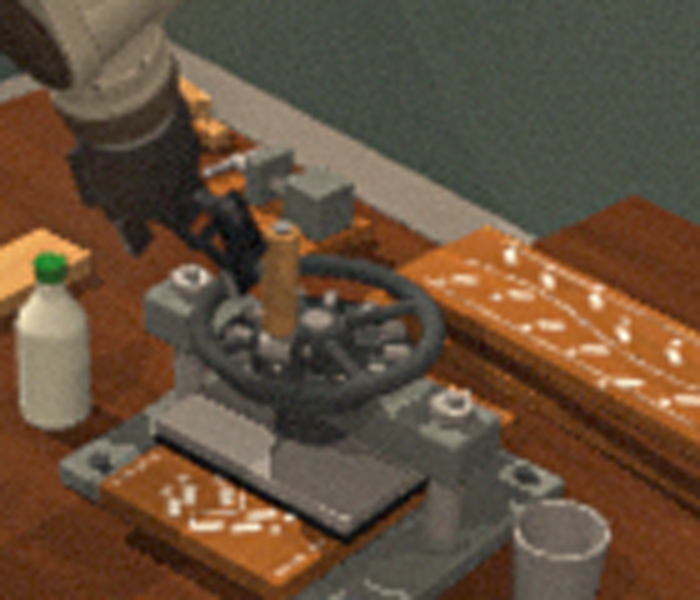

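The handle tip sits at row 212 in the wrist view, where row 213 is predicted for fully upright. The bystanders are unmoved in the top view and the gripper is clear, so I'm handing the job in.

```bash
python3 -c "
from workcell import bot
print(bot.job_done())"
```

```text
the job is handed in; nothing more can be done
None
```

The press is closed and nipped up, I estimate to 0.45–0.6 of a turn past touch. The handle is latched upright, the gripper is clear, and the job was handed in at about 20.5 s. I swung the handle up, let go once to confirm it stayed up, then gripped the sleeve and cranked about 540° clockwise.

**Checks that agreed**
- **Handle:** after letting go, its tip is at image row 212, where 213 is predicted for fully upright.
- **Turns past touch, by force:** the force needed at the handle rose from about 4.7 N to 8.3 N. That puts touch at about 370° of cranking, so the wheel stopped roughly 0.45 turn past it (single readings scatter by about 0.1 turn).
- **Turns past touch, by camera:** in the side view the visible rubber band shrank by about 2.0–2.6 mm, which is 0.5–0.65 turn.
- **Bystanders:** they look unmoved in the top view.

**Checks that failed or disagreed**
- **First lift:** the handle stopped at about 1.38 rad because the pads had slid to its edge. I regripped and pushed it home.
- **Close-up of the rubber:** a wrist-camera view showed a dark band of about 10 mm, where 8 mm is expected at half a turn. It also showed the steel edge as about 12 mm instead of 16. I trusted the force and side-view figures instead, so this stays unexplained.
- **Joint range:** while I tilted the camera for that view, joint 2 read -48.59° against its limit of -48.56°. The wrist force spiked to about 86 N with nothing visibly in contact, and I backed off at once. That may count as passing the joint's range.

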